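Return a mixing cup to the stack without jamming it

ROBOT

A 7-joint arm with a two-finger parallel gripper is mounted at the origin on the work surface. World frame = base frame: x ahead of the robot, y to its left, z up, the work surface at z = 0. Lengths are in m, angles in rad, forces in N, time in s.
With the tool pointing down it reaches from about 0.425 to 0.925 m from the base axis. Payload 6.8 kg.
Tool frame: the origin (TCP) lies at the very end of the fingers, on their centre line; the grasp point (between the pads) lies 19 mm behind it; z points along the fingers, y is the direction in which the jaws open and shut (so a half turn about z gives the same grasp; the last joint's range is limited). The gripper opens to 85 mm and grips with 20 to 120 N. Pads are 22 mm wide; open, the fingers measure 114 mm over their backs; the gripper's body (76 mm by 85 mm) begins 54 mm behind the grasp point. The pads swing forward as they close: fully open they stand 13 mm farther back than shut.
Start: joints at [-1.418, 0.477, 0.022, 1.555, -0.011, 1.109, -0.083], TCP at [0.174, 0.652, 0.231] pointing down, gripper open.
Joint ranges: [-2.96, 2.96], [-0.34, 2.1], [-1.41, 1.46], [0.24, 2.44], [-1.37, 4.51], [0.17, 1.92], [-2.96, 2.96]. Speed limits (rad/s): [2.39, 2.39, 3.14, 3.14, 3.14, 3.14, 3.14].

INTERFACE

Orientations are given as a unit quaternion [w, x, y, z].
In Python, from station import bot gives the robot as it stands.
- The arm moves only by the tool move_arm, never from a script. Its argument "commands" is text: rows parted by semicolons, each of 7 numbers parted by spaces: the opening, from 0 (shut) to 1 (fully open), then the shift along the tool's x, y, z in cm, then the turn, a rotation vector about the tool's x, y, z in degrees. In form: gripper tx ty tz rx ry rz; .... A call has 1 to 12 rows; each row shifts and turns the commanded pose from where the row before left it, along the tool's axes as they then stand; what a row does not reach is not made up. A row lasts 1/12 s, in which the tool goes at most 41.7 mm and 7.16 degrees, less where a joint would pass 70% of its speed; a pose out of reach is approached as far as the arm can. A call with a gripper value outside its range is refused whole. The fingers move at their own pace and stop on an object; "force" is the grip in N (left out, the last holds). Time passes only in rows, so rows that do not move let the fingers close. It gives the time, the measured TCP pose, the force and the opening at its end, in the units of the state.
- bot.get_obs(): the state, without advancing time (a new reading comes with each control period).
- bot.read_camera(name): name is "scene" or "top" or "wrist"; returns a dict with "img" (480x640x3 uint8, red, green, blue), "K" (3x3 intrinsics, pixels), "rvec" (rotation vector, rad) and "tvec" (3), from world to camera coordinates, as OpenCV has them; the wrist camera has in their place "hand_eye" (4x4, takes a point from camera to tool coordinates, whose origin is the TCP and whose axes are the flange's). Camera axes: x right, y down, z forward; pixel columns grow to the right and rows downward; lengths in m; the calibration is good to about 2 mm. A picture is of the moment at which its call begins: read the wrist's pose just before it. There is no depth.
- bot.hand_in(): hands the job in, once; it reports no verdict.
The state is a dict: "t": time; "q": joint angles; "joint_vel": joint speeds; "joint_torque": joint torques, N m; "eef_pos": TCP position; "tool_rot": TCP orientation; "contact_force": force on the tool from outside, world axes, zero at the start; "torque": the same for the moment, N m; "gripper_width": opening from 0.0 (shut) to 1.0 (fully open).
Only numpy, scipy, OpenCV 4.12 (cv2) and the standard library are available. Lean on these libraries where they do the work, as an engineer would, in place of code of your own. Each camera call takes 0.05 s, during which the arm holds its last target. There are 200 camera calls.

TASK

Push the loose blue mixing cup down the rack and over the nose of the stack of cups in front of it, and stop while it is still loose: leave about the same gap between its rim and the next rim as the stacked cups have between theirs. Do not ram it or wedge it on, or the next person cannot pull it off. Leave the stack against the rack's end plate and the tape, the jar and the screwdriver where they are.

Things in the scene. Friction and masses are not known exactly. Their poses are not given: they have to be found in the camera images.
- rack: Cup rack screwed to the bench: two round steel rails (8 mm thick, centres 44 mm apart) along its own y axis. From the grey end plate at y = +215 mm (100 mm wide, 138 mm tall) to y = +20 mm they are level, tops 50 mm above the bench; from there they climb at 0.204 rad to the open end at y = -220 mm, tops 100 mm high. Origin at bench level midway between the rails, z up. Place and heading vary.
- rack_stop (a point): Point on the end plate's inner face, on the stack's axis, 88 mm above the bench.
- cup_base (a point): Centre of the outside of the loose cup's closed, flat base (54 mm across), 112 mm above the bench at the start. The cup lies on its side on the climbing part of the rails, its axis level, mouth towards the stack, base towards the open end; friction holds it there. Its base sinks about 25 mm on the way down to the stack. z axis: along the cup from base to mouth.
- cup_rim (a point): Centre of the loose cup's mouth, in the plane of its rim, 100 mm from cup_base along the cup; starts about 55 mm short of stack_nose and 23 mm higher. The cup: tapered, blue plastic, 1.8 mm wall, mouth 82 mm across outside, rolled rim 87 mm across and 7 mm wide, about 60 g; it slides on the rails under a light push.
- stack_nose (a point): Centre of the closed base of the stack's foremost cup, facing the loose cup; 88 mm above the bench. The stack: six cups of the same make nested, rims 30 mm apart, lying level on their rims on the rails, last mouth against the end plate; it keeps together as one piece of about 0.36 kg. z axis: along the stack, towards the end plate.
- stack_rim (a point): Centre of the mouth of the stack's foremost cup, in the plane of its rim, 100 mm from stack_nose along the stack's z axis. The loose cup sits like the others when cup_rim is 30 mm short of this point; nearer than about 22 mm the tapered walls begin to pinch, and below 20 mm they wedge.
- tape: Roll of cream masking tape lying flat beside the rack, 104 mm across, 25 mm high; origin under its centre. To be left alone.
- jar: Small steel jar with a red lid, 58 mm across, 75 mm high; origin under its centre. To be left alone.
- driver: Screwdriver with an orange handle, 190 mm long, lying on the bench; to be left alone.
Things that resemble listed ones, but are neither listed nor needed, are in the scene too. Leave any red look-alike of the part that bears stack_nose alone.

How it is judged:
By the outcome, as a careful person would: the job done as asked, in the order asked, and still so for the second after the job is handed in, with the robot touching nothing.
It also fails if it takes over 35 s, if anything falls off the work surface, if the arm or the gripper's body presses on something with over 40 N, if the wrist force passes 120 N, or if a joint passes its speed limit or range.

## Working session

There is one attempt and no reset: what is moved stays moved. The work goes in short steps, Python scripts to look and compute and a tool call to move; the robot and the scene stay as the last step left them, time stands still between calls to the robot, and variables do not carry over. Pictures are saved under pics/ and viewed, about 8 in all and at most 12, crops included, and the job is handed in when it is done.

Besides the shell and the picture viewer there is one more tool, called as name(argument=value, ...) on one line, values as JSON. move_arm: Moves the arm, as the interface text tells. Its arguments: {"type":"object","properties":{"commands":{"type":"string"},"force":{"type":"number"}},"required":["commands"]}

```bash
mkdir -p pics; ls
cat > h.py <<'E'
import numpy as np, cv2
from station import bot
from scipy.spatial.transform import Rotation as R
def cam(n,save=None):
    o=bot.get_obs(); c=bot.read_camera(n)
    if 'hand_eye' in c:
        q=o['tool_rot']; T=np.eye(4); T[:3,:3]=R.from_quat([q[1],q[2],q[3],q[0]]).as_matrix(); T[:3,3]=o['eef_pos']
        W=T@np.array(c['hand_eye']); c['Rcw']=W[:3,:3]; c['C']=W[:3,3]
    else:
        r=cv2.Rodrigues(np.array(c['rvec'],float))[0]; c['Rcw']=r.T; c['C']=-r.T@np.array(c['tvec']).ravel()
    if save: cv2.imwrite(save,c['img'][:,:,::-1])
    return c
def ray(c,uv):
    d=c['Rcw']@np.linalg.inv(c['K'])@np.array([uv[0],uv[1],1.]); return d/np.linalg.norm(d)
def onz(c,uv,z):
    d=ray(c,uv); return c['C']+d*(z-c['C'][2])/d[2]
def proj(c,P):
    p=np.array(c['K'])@c['Rcw'].T@(np.array(P)-c['C']); return p[:2]/p[2]
E
python3 - <<'E'
from h import *
a=cam('scene','pics/s1.png');b=cam('top','pics/t1.png')
for c in(a,b):print(c['C'],c['Rcw'][:,2],c['K'][0,0])
o=bot.get_obs();print(o['t'],o['tool_rot'],o['eef_pos'])
E
```

```text
pics
[ 1.10813363 -0.31877753  0.835387  ] [-0.55135763  0.25854809 -0.79319459] 469.463829033165
[ 0.43467865 -0.06293965  1.35836456] [ 0.12091932 -0.01311762 -0.99257566] 545.2450954553224
0.1 [-4.41684118e-05  1.30024473e-01  9.91510421e-01 -8.48432884e-04] [0.17392778 0.65164255 0.23040506]
```

View pics/s1.png

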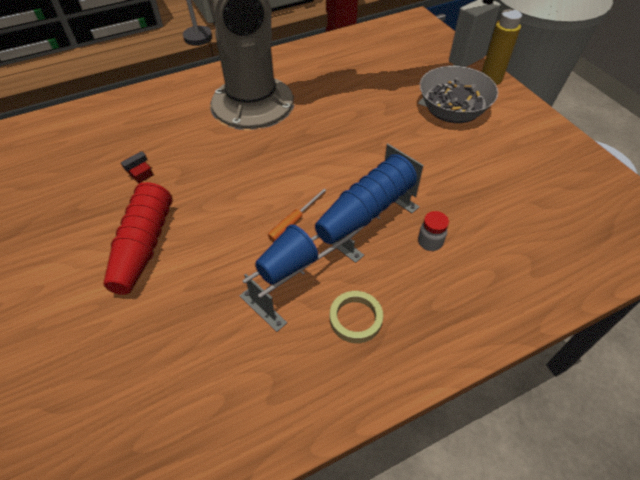

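View pics/t1.png

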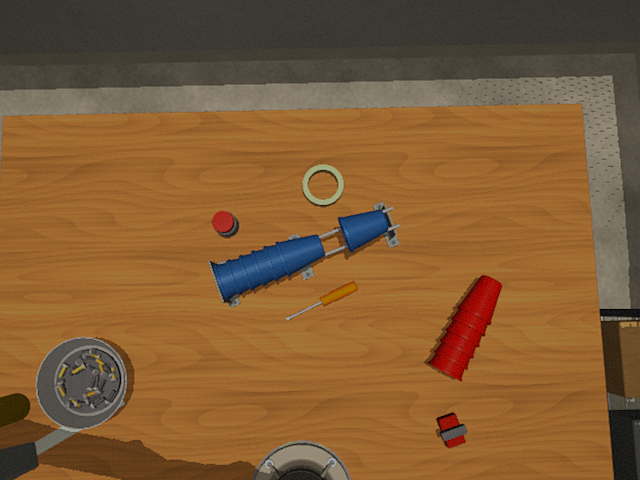

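The scene shows the blue stack on the rack with the loose cup at its low-y end. In the top view the loose cup is at about (341–392, 210–250) and the stack at about (210–325, 235–300). A red decoy stack lies on the right.

```bash
cat >> h.py <<'E'
def blobs(c,n=2):
    h=cv2.cvtColor(c['img'],cv2.COLOR_RGB2HSV); m=cv2.inRange(h,(100,110,40),(125,255,255))
    k,l,s,_=cv2.connectedComponentsWithStats(m); i=np.argsort(-s[1:,4])[:n]+1
    return [np.argwhere(l==j)[:,::-1] for j in i]
E
python3 - <<'E'
from h import *
for n in('top','scene'):
    c=cam(n); B=blobs(c)
    big=cv2.resize(c['img'][130:320,190:420] if n=='top' else c['img'][130:340,225:435],None,fx=3,fy=3,interpolation=cv2.INTER_CUBIC); cv2.imwrite(f'pics/{n}_z.png',big[:,:,::-1])
    for p,z in zip(B,(.088,.112)):
        W=np.array([onz(c,q,z)[:2] for q in p]); mu=W.mean(0); d=np.linalg.svd(W-mu,full_matrices=False)[2][0]; d*=np.sign(d[1])
        s=(W-mu)@d; print(n,len(p),mu.round(4),d.round(4),np.degrees(np.arctan2(d[1],d[0])).round(2),'ends',(mu+d*s.min()).round(4),(mu+d*s.max()).round(4),np.ptp(s).round(4))
E
```

```text
top 3475 [0.5403 0.0667] [-0.3271  0.945 ] 109.09 ends [ 0.5847 -0.0615] [0.5006 0.1813] 0.2569
top 1283 [ 0.6185 -0.1581] [-0.3492  0.937 ] 110.44 ends [ 0.6388 -0.2126] [ 0.6015 -0.1125] 0.1068
scene 3903 [0.5368 0.0714] [-0.3632  0.9317] 111.3 ends [ 0.5911 -0.0678] [0.4807 0.2153] 0.3038
scene 2041 [ 0.6141 -0.1511] [-0.4769  0.879 ] 118.48 ends [ 0.6459 -0.2097] [ 0.5829 -0.0936] 0.1322
```

View pics/top_z.png

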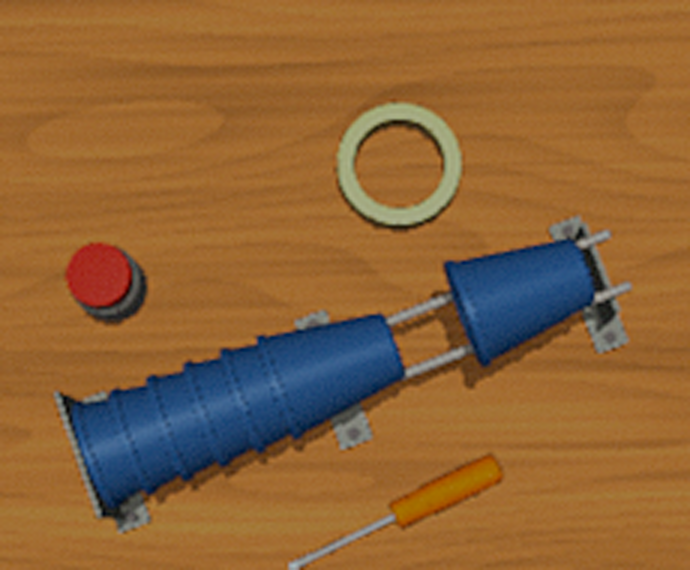

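The zoomed top view shows, in crop pixels:
- loose rim corners at about (450,265) and (485,362)
- base corners at about (578,242) and (597,303)
- nose corners at about (385,316) and (402,375)
- foremost stack rim at about (260,338) and (301,432)
- end plate inner face at about (65,398) and (105,515)

Run:
```python
from h import *
c=cam('top')
f=lambda p,z:onz(c,(p[0]/3+190-1/3,p[1]/3+130-1/3),z)[:2]
P={}
for n,a,b,z in(('rim',(452,264),(487,364),.112),('base',(579,241),(598,302),.112),('nose',(386,316),(404,375),.088),('srim',(262,337),(302,432),.088),('plate_end',(78,400),(112,508),.088)):
    A,B=f(a,z),f(b,z);P[n]=(A+B)/2;print(n,P[n].round(4),'width',np.linalg.norm(A-B).round(4))
for a,b in(('base','rim'),('nose','srim'),('nose','plate_end'),('rim','nose'),('base','plate_end')):
    d=P[b]-P[a];print(a,b,np.linalg.norm(d).round(4),np.degrees(np.arctan2(d[1],d[0])).round(2))
o=bot.get_obs();print(o['t'])
q=o['tool_rot'];print(R.from_quat([q[1],q[2],q[3],q[0]]).as_matrix().round(3))
```

```text
rim [ 0.6038 -0.1195] width 0.082
base [ 0.6346 -0.2124] width 0.0497
nose [ 0.5835 -0.0616] width 0.0485
srim [0.5551 0.0271] width 0.0808
plate_end [0.5046 0.1725] width 0.0881
base rim 0.0979 108.37
nose srim 0.0932 107.74
nose plate_end 0.2471 108.61
rim nose 0.0613 109.34
base plate_end 0.4063 108.66
0.25
[[-0.966  0.258 -0.   ]
 [ 0.258  0.966 -0.001]
 [-0.    -0.001 -1.   ]]
```

View pics/scene_z.png

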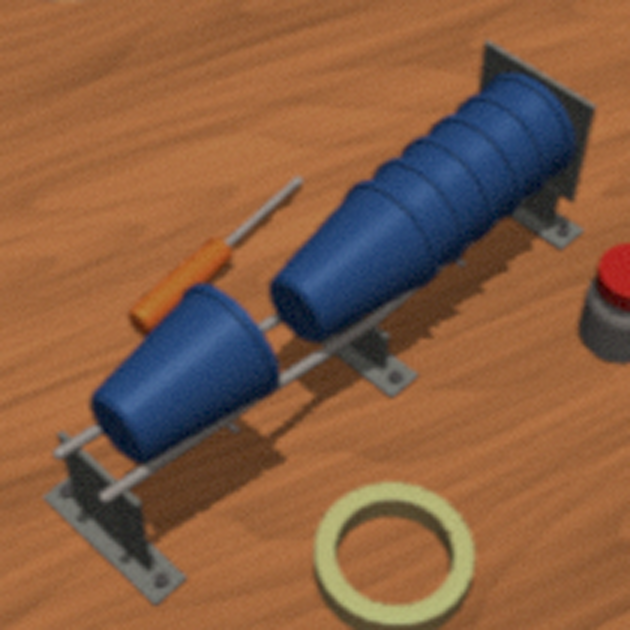

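move_arm(commands="0 0 0 0 0 0 7.05; 0 0 0 0 0 0 7.05; 0 0 0 0 0 0 7.05; 0 0 0 0 0 0 7.05; 0 0 0 0 0 0 7.05; 0 0 0 0 0 0 7.05; 0 0 0 0 0 0 7.05; 0 0 0 0 0 0 7.05", force=40)

```text
t: 0.92
eef_pos: [0.1739, 0.6521, 0.2312]
tool_rot: [0.0, 0.586, 0.811, -0.0]
contact_force: [0.1, 0.5, -0.0]
gripper_width: 0.0
```

move_arm(commands="0 -3 0.5 0 0 0 0; 0 -3 0.5 0 0 0 0; 0 -3 0.5 0 0 0 0; 0 -3 0.5 0 0 0 0; 0 -3 0.5 0 0 0 0; 0 -3 0.5 0 0 0 0; 0 -3 0.5 0 0 0 0; 0 -3 0.5 0 0 0 0; 0 -3 0.5 0 0 0 0; 0 -3 0.5 0 0 0 0; 0 -3 0.5 0 0 0 0; 0 -3 0.5 0 0 0 0")

```text
t: 1.92
eef_pos: [0.3465, 0.3289, 0.2314]
tool_rot: [-0.0, 0.583, 0.812, 0.0]
contact_force: [1.3, -0.3, 0.2]
gripper_width: 0.002
```

move_arm(commands="0 -3 0.5 0 0 0 0; 0 -3 0.5 0 0 0 0; 0 -3 0.5 0 0 0 0; 0 -3 0.5 0 0 0 0; 0 -3 0.5 0 0 0 0; 0 -3 0.5 0 0 0 0; 0 -3 0.5 0 0 0 0; 0 -3 0.5 0 0 0 0; 0 -3 0.5 0 0 0 0; 0 -3 0.5 0 0 0 0; 0 -3 0.5 0 0 0 0; 0 -3 0.5 0 0 0 0")

```text
t: 2.92
eef_pos: [0.5185, 0.0071, 0.2314]
tool_rot: [0.0, 0.583, 0.812, 0.0]
contact_force: [0.1, 0.2, -0.2]
gripper_width: -0.0
```

move_arm(commands="0 -2.96 0.4 0 0 0 0; 0 -2.96 0.4 0 0 0 0; 0 -2.96 0.4 0 0 0 0; 0 -2.96 0.4 0 0 0 0; 0 -2.96 0.4 0 0 0 0; 0 -2.96 0.4 0 0 0 0; 0 -2.96 0.4 0 0 0 0; 0 -2.96 0.4 0 0 0 0; 0 -2.96 0.4 0 0 0 0; 0 -2.96 0.4 0 0 0 0; 0 0 0 2 0 0 0; 0 0 0 2 0 0 0")

```text
t: 3.92
eef_pos: [0.6513, -0.2625, 0.1917]
tool_rot: [0.002, 0.584, 0.811, -0.0]
contact_force: [0.4, -0.1, -0.7]
gripper_width: 0.006
```

move_arm(commands="0 0 0 2 0 0 0; 0 0 0 2 0 0 0; 0 0 0 2 0 0 0; 0 0 0 2.1 0 0 0; 0 0 0 0 0 0 0; 0 0 0 0 0 0 0")

```text
t: 4.42
eef_pos: [0.65, -0.2587, 0.1093]
tool_rot: [-0.001, 0.583, 0.812, -0.0]
contact_force: [0.3, 0.2, -0.0]
gripper_width: 0.003
```

Run:
```python
from h import *
w=cam('wrist','pics/w1.png');a=cam('top');s=cam('scene')
o=bot.get_obs();print(o['t'],o['eef_pos'].round(4) if hasattr(o['eef_pos'],'round') else o['eef_pos'],o['contact_force'])
x=cv2.resize(s['img'][130:340,225:435],None,fx=2,fy=2);y=cv2.resize(a['img'][130:340,190:370+20],None,fx=2,fy=2)
y=cv2.resize(a['img'][130:340,250:430],None,fx=2,fy=2)
cv2.imwrite('pics/c1.png',np.hstack([x,y])[:,:,::-1])
```

```text
4.5667 [ 0.6516 -0.2598  0.112 ] [-0.03396336 -0.27450201  0.16705373]
```

View pics/c1.png

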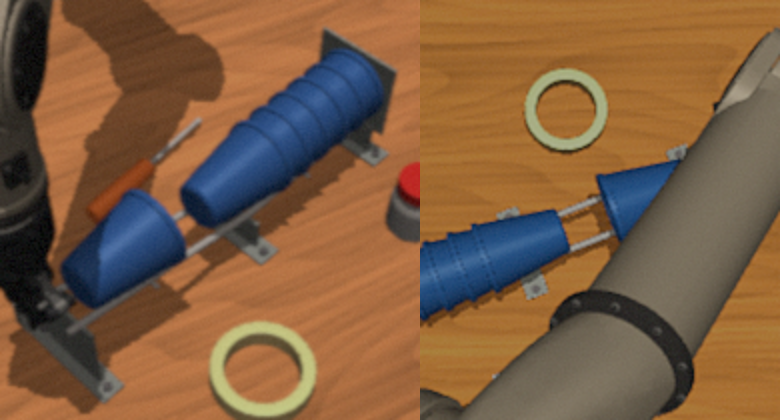

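move_arm(commands="0 1 0 0 0 0 0; 0 1 0 0 0 0 0; 0 1 0 0 0 0 0; 0 0.5 0 0 0 0 0; 0 0.5 0 0 0 0 0; 0 0.5 0 0.1 0 0 0; 0 0.5 0 0.1 0 0 0; 0 0.5 0 0.1 0 0 0; 0 0.5 0 0.1 0 0 0; 0 0.5 0 0.1 0 0 0; 0 0.5 0 0.1 0 0 0; 0 0.5 0 0.1 0 0 0")

```text
t: 5.57
eef_pos: [0.6264, -0.1878, 0.1031]
tool_rot: [-0.0, 0.583, 0.812, -0.0]
contact_force: [1.2, -1.1, -0.9]
gripper_width: -0.001
```

Run:
```python
from h import *
a=cam('top');s=cam('scene')
o=bot.get_obs();print(o['t'],np.round(o['eef_pos'],4),np.round(o['contact_force'],2))
x=cv2.resize(s['img'][130:340,225:435],None,fx=2,fy=2)
y=cv2.resize(a['img'][130:340,210:390],None,fx=2,fy=2)
cv2.imwrite('pics/c2.png',np.hstack([x,y])[:,:,::-1])
```

```text
5.6667 [ 0.6263 -0.1868  0.1028] [-0.34 -0.58 -0.65]
```

View pics/c2.png

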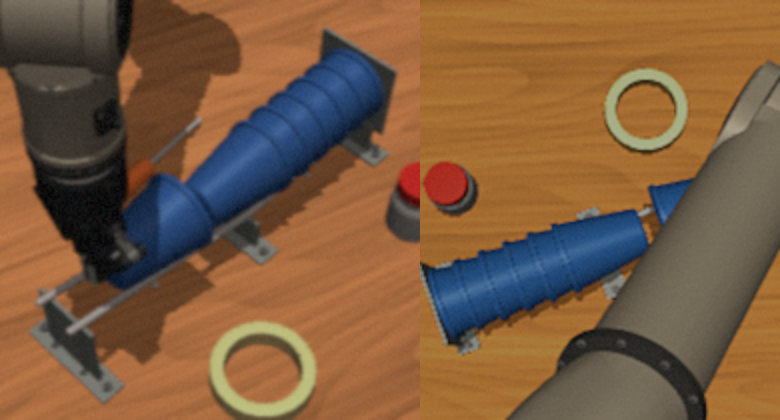

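Contact made and the cup is sliding; its rim is still short of the nose. Forces are under about 1 N.

move_arm(commands="0 0.4 0 0.08 0 0 0; 0 0.4 0 0.08 0 0 0; 0 0.4 0 0.08 0 0 0; 0 0.4 0 0.08 0 0 0; 0 0.4 0 0.08 0 0 0; 0 0.4 0 0.08 0 0 0; 0 0.4 0 0.08 0 0 0; 0 0.4 0 0.08 0 0 0")

```text
t: 6.33
eef_pos: [0.6163, -0.1574, 0.0968]
tool_rot: [-0.0, 0.583, 0.812, 0.0]
contact_force: [0.7, 1.3, 0.4]
gripper_width: 0.001
```

move_arm(commands="0 0.4 0 0.08 0 0 0; 0 0.4 0 0.08 0 0 0; 0 0.4 0 0.08 0 0 0; 0 0.4 0 0.08 0 0 0; 0 0.4 0 0.08 0 0 0; 0 0.4 0 0.08 0 0 0; 0 0 0 0 0 0 0")

```text
t: 6.92
eef_pos: [0.6085, -0.1339, 0.0918]
tool_rot: [-0.0, 0.583, 0.813, 0.0]
contact_force: [-0.1, 0.2, 0.3]
gripper_width: 0.002
```

Run:
```python
from h import *
a=cam('top');s=cam('scene')
o=bot.get_obs();print(o['t'],np.round(o['eef_pos'],4),np.round(o['contact_force'],2))
x=cv2.resize(s['img'][160:290,300:430],None,fx=3,fy=3,interpolation=cv2.INTER_CUBIC)
y=cv2.resize(a['img'][220:350,200:330],None,fx=3,fy=3,interpolation=cv2.INTER_CUBIC)
cv2.imwrite('pics/c3.png',np.hstack([x,y])[:,:,::-1])
```

```text
7.0167 [ 0.6088 -0.1349  0.0921] [ 0.25 -0.46  0.35]
```

View pics/c3.png

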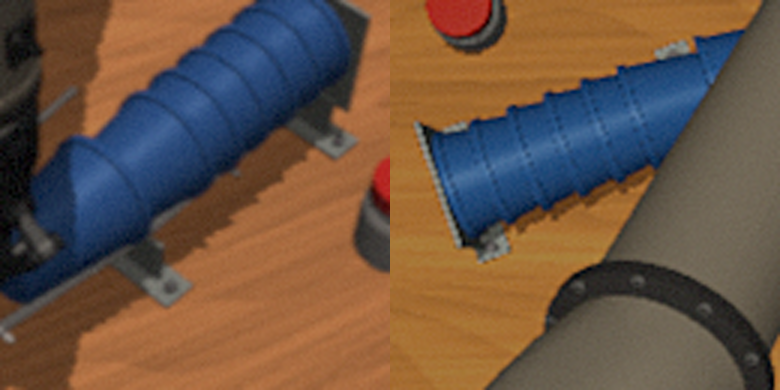

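The rim is now over the nose, with a rim gap of about 62 mm by eye. I'll check the wrist view for a finer measurement.

Run:
```python
from h import *
w=cam('wrist','pics/w2.png');print(w['C'],w['Rcw'][:,2],w['K'][0,0])
d=np.array([-.319,.948,0]);n=np.array([.948,.319,0])
P0=np.array([.5844,-.0645,.088])
print('srim top',proj(w,P0+.1*d+[0,0,.0435]),'loose rim top',proj(w,P0+.035*d+[0,0,.0435]))
```

```text
[ 0.58318354 -0.05522189  0.23443872] [ 0.10416326 -0.3083328  -0.94555851] 364.37898647152593
srim top [ 315.68916499 -400.9094176 ] loose rim top [316.90431558   3.7358628 ]
```

View pics/w2.png

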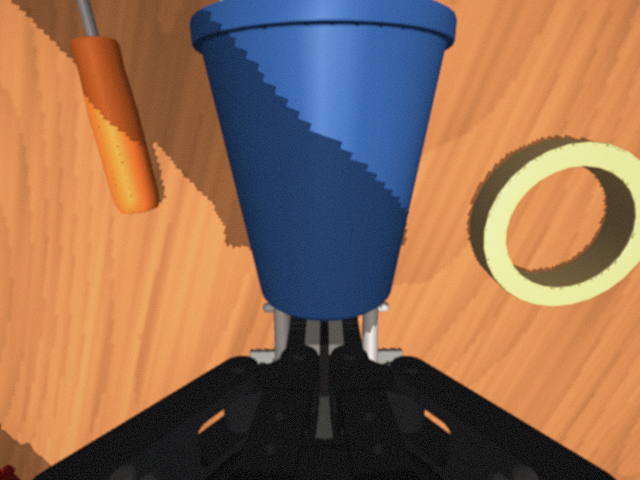

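The wrist view shows the cup centred on the fingers, with the base at about (325,318) and the rolled rim's sides at rows 12–45, x from 191 to 456.

Run:
```python
from h import *
w=cam('wrist');t=cam('top')
d=np.array([-.319,.948,0])
for r in(12,45):
    A,B=onz(w,(191,r),.0935),onz(w,(456,r),.0935);print(r,np.linalg.norm(A-B).round(4),((A+B)/2@d).round(4))
o=bot.get_obs();print('tcp s',np.dot(o['eef_pos'],d).round(4),o['t'])
# outline profile in top view: upper (far-x) side
m=np.zeros(t['img'].shape[:2]);
p=np.concatenate(blobs(t,1));W=np.array([onz(t,q,.088) for q in p]);s=W@d;l=W@np.array([.948,.319,0]);
for k in np.arange(s.min(),s.max(),.003):
    i=abs(s-k)<.0015
    if i.any(): print(round(float(k),3),l[i].max().round(4),end=' | ')
```

```text
12 0.0892 -0.2057
45 0.0915 -0.2156
tcp s -0.3226 7.1667
-0.249 0.5692 | -0.246 0.5708 | -0.243 0.5693 | -0.24 0.5701 | -0.237 0.5709 | -0.234 0.5718 | -0.231 0.5711 | -0.228 0.5719 | -0.225 0.5727 | -0.222 0.5735 | -0.219 0.5729 | -0.216 0.5737 | -0.213 0.5775 | -0.21 0.5753 | -0.207 0.5641 | -0.204 0.5657 | -0.201 0.5665 | -0.198 0.5673 | -0.195 0.5659 | -0.192 0.5675 | -0.189 0.5683 | -0.186 0.5691 | -0.183 0.5677 | -0.18 0.5693 | -0.177 0.5701 | -0.174 0.5687 | -0.171 0.5703 | -0.168 0.5711 | -0.165 0.5696 | -0.162 0.5704 | -0.159 0.572 | -0.156 0.5728 | -0.153 0.5714 | -0.15 0.5752 | -0.147 0.576 | -0.144 0.5716 | -0.141 0.5702 | -0.138 0.5695 | -0.135 0.5703 | -0.132 0.5711 | -0.129 0.5719 | -0.126 0.5713 | -0.123 0.5721 | -0.12 0.5737 | -0.117 0.5745 | -0.114 0.5701 | -0.111 0.5694 | -0.108 0.5702 | -0.105 0.571 | -0.102 0.5696 | -0.099 0.5712 | -0.096 0.572 | -0.093 0.5728 | -0.09 0.5744 | -0.087 0.5752 | -0.084 0.5707 | -0.081 0.5693 | -0.078 0.5687 | -0.075 0.5695 | -0.072 0.5711 | -0.069 0.5697 | -0.066 0.5705 | -0.063 0.5713 | -0.06 0.5751 | -0.057 0.5736 | -0.054 0.5744 | -0.051 0.5686 | -0.048 0.5694 | -0.045 0.5702 | -0.042 0.5696 | -0.039 0.5703 | -0.036 0.5711 | -0.033 0.5727 | -0.03 0.5735 | -0.027 0.5743 | -0.024 0.5751 | -0.021 0.5715 | -0.018 0.5679 | -0.015 0.5694 | -0.012 0.5702 | -0.009 0.571 | -0.006 0.5718 | -0.003 0.5712 | -0.0 0.5742 | 0.003 0.5758 | 0.006 0.5766 | 0.009 0.5722 | 0.012 0.5685 |
```

The top-view outline shows sharp drops at the rims. The stack spacing reads 30.6 mm and the loose gap about 63 mm, so about 32 mm remains. I'll push 24 mm and re-measure.

move_arm(commands="0 0.3 0 0.06 0 0 0; 0 0.3 0 0.06 0 0 0; 0 0.3 0 0.06 0 0 0; 0 0.3 0 0.06 0 0 0; 0 0.3 0 0.06 0 0 0; 0 0.3 0 0.06 0 0 0; 0 0.3 0 0.06 0 0 0; 0 0.3 0 0.06 0 0 0; 0 0 0 0 0 0 0; 0 0 0 0 0 0 0")

```text
t: 8.0
eef_pos: [0.601, -0.1121, 0.0872]
tool_rot: [-0.0, 0.583, 0.812, 0.0]
contact_force: [-0.5, 0.3, -0.0]
gripper_width: -0.002
```

```bash
cat > m.py <<'E'
from h import *
t=cam('top');d=np.array([-.319,.948,0]);n=np.array([.948,.319,0])
# subpixel: sample blue-vs-red along the far-side outline on lines parallel to the axis, at z=.088
im=t['img'].astype(np.float32);g=im[:,:,2]-im[:,:,0]
S=np.arange(-.26,.02,.0005)
L=np.arange(.565,.585,.0005)
G=np.array([[cv2.getRectSubPix(g,(1,1),tuple(map(float,proj(t,s*d+l*n+np.array([0,0,.088])))))[0,0] for s in S] for l in L])
w=(G>0).sum(0)*.0005; dr=np.convolve(w,np.r_[np.ones(6),np.zeros(3),-np.ones(6)],'same')/6  # positive where outline steps in
# front edge: outline steps in by >3 mm going +s
dd=-dr; 
from scipy.signal import find_peaks
pk=find_peaks(dd,height=.002,distance=30)[0];print('rim front edges',S[pk].round(4),'gaps',np.diff(S[pk]).round(4))
o=bot.get_obs();print(o['t'],'tcp s',np.dot(o['eef_pos'],d).round(4),np.round(o['eef_pos'],4),np.round(o['contact_force'],2))
E
python3 m.py
```

```text
rim front edges [-0.1835 -0.1445 -0.114  -0.0835 -0.053  -0.023   0.0125] gaps [0.039  0.0305 0.0305 0.0305 0.03   0.0355]
8.05 tcp s -0.2982 [ 0.6011 -0.1123  0.0873] [-0.36 -1.2  -0.31]
```

move_arm(commands="0 0.2 0 0.04 0 0 0; 0 0.2 0 0.04 0 0 0; 0 0.2 0 0.04 0 0 0; 0 0.1 0 0 0 0 0; 0 0 0 0 0 0 0; 0 0 0 0 0 0 0")

```text
t: 8.55
eef_pos: [0.5988, -0.1056, 0.0861]
tool_rot: [-0.0, 0.583, 0.812, 0.0]
contact_force: [-0.3, 0.0, 0.4]
gripper_width: -0.002
```

```bash
python3 m.py; python3 m.py
```

```text
rim front edges [-0.1775 -0.1445 -0.114  -0.0835 -0.053  -0.023   0.0125] gaps [0.033  0.0305 0.0305 0.0305 0.03   0.0355]
8.6 tcp s -0.2912 [ 0.5988 -0.1056  0.0861] [-0.66 -0.13  0.61]
rim front edges [-0.1775 -0.1445 -0.114  -0.0835 -0.053  -0.023   0.0125] gaps [0.033  0.0305 0.0305 0.0305 0.03   0.0355]
8.65 tcp s -0.2912 [ 0.5988 -0.1057  0.0861] [-0.19 -0.2   1.58]
```

move_arm(commands="0 0.1 0 0 0 0 0; 0 0.1 0 0 0 0 0; 0 0 0 0 0 0 0; 0 0 0 0 0 0 0; 0 0 0 0 0 0 0")

```text
t: 9.07
eef_pos: [0.5982, -0.1038, 0.0861]
tool_rot: [-0.0, 0.583, 0.812, 0.0]
contact_force: [0.2, -0.6, 0.2]
gripper_width: 0.0
```

```bash
python3 m.py
```

```text
rim front edges [-0.177  -0.1445 -0.114  -0.0835 -0.053  -0.023   0.013 ] gaps [0.0325 0.0305 0.0305 0.0305 0.03   0.036 ]
9.1167 tcp s -0.2893 [ 0.5982 -0.1039  0.0861] [0.23 0.46 0.29]
```

move_arm(commands="0 -0.5 0 0 0 0 0; 0 -1 0 0 0 0 0; 0 -1.5 0 0 0 0 0; 0 -2 0 -0.5 0 0 0; 0 -2 0 -1 0 0 0; 0 -2 0 -2 0 0 0; 0 -2 0 -3 0 0 0; 0 -2 0 -3 0 0 0; 0 -1 0 -3 0 0 0; 0 0 0 -3 0 0 0; 0 0 0 0 0 0 0; 0 0 0 0 0 0 0")

```text
t: 10.12
eef_pos: [0.6438, -0.2385, 0.2433]
tool_rot: [0.002, 0.584, 0.812, 0.001]
contact_force: [-0.1, 0.5, 0.0]
gripper_width: -0.005
```

```bash
python3 m.py
python3 - <<'E'
from h import *
w=cam('wrist','pics/w3.png')
a=cam('top');s=cam('scene')
x=cv2.resize(s['img'][130:290,270:430],None,fx=2.5,fy=2.5,interpolation=cv2.INTER_CUBIC)
y=cv2.resize(a['img'][200:360,200:360],None,fx=2.5,fy=2.5,interpolation=cv2.INTER_CUBIC)
cv2.imwrite('pics/c4.png',np.hstack([x,y])[:,:,::-1])
E
```

```text
rim front edges [-0.177  -0.1445 -0.114  -0.0835 -0.053  -0.023   0.0125] gaps [0.0325 0.0305 0.0305 0.0305 0.03   0.0355]
10.1667 tcp s -0.4301 [ 0.643  -0.2374  0.2414] [ 0.41  0.47 -0.38]
```

View pics/c4.png

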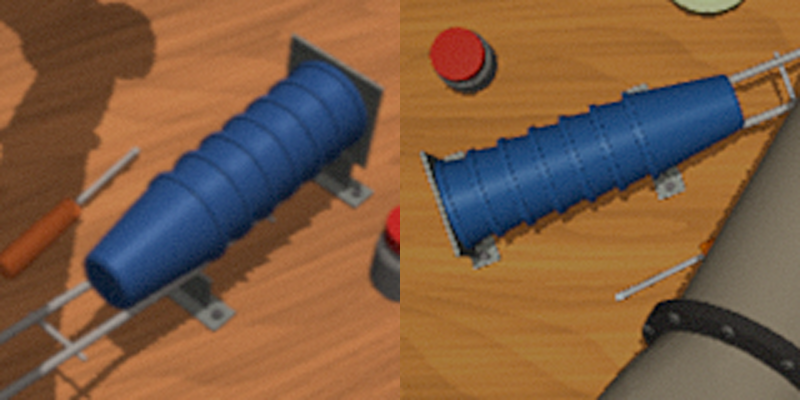

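View pics/w3.png

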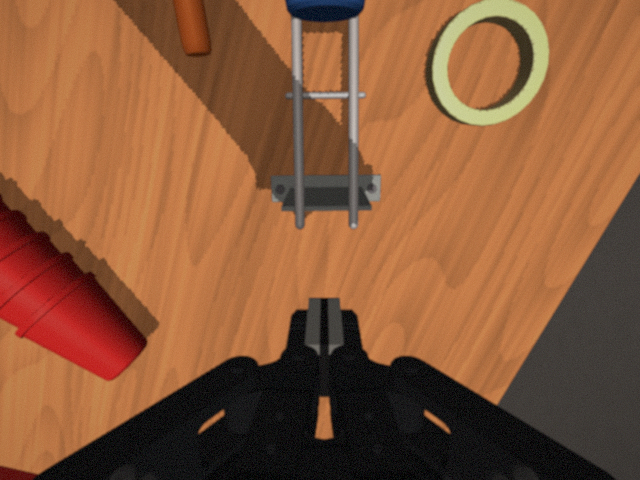

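The stack looks evenly spaced. The coarse top view gives 32 mm for the loose gap and the travelled distance gives 29 mm. I'll take a finer look from the wrist camera directly above the rims.

move_arm(commands="0 2.5 0 0 0 0 0; 0 2.5 0 0 0 0 0; 0 2.5 0 0 0 0 0; 0 2.5 0 0 0 0 0; 0 2.5 0 0 0 0 0; 0 2.5 0 0 0 0 0; 0 2.5 0 0 0 0 0; 0 2.5 0 0 0 0 0; 0 2.5 0 0 0 0 0; 0 2.5 0 0 0 0 0; 0 0 0 0 0 0 0; 0 0 0 0 0 0 0")

```text
t: 11.32
eef_pos: [0.5622, 0.0023, 0.2401]
tool_rot: [-0.001, 0.582, 0.814, -0.0]
contact_force: [0.1, 0.2, -0.5]
gripper_width: -0.003
```

Run:
```python
from h import *
w=cam('wrist','pics/w4.png');o=bot.get_obs();print(o['t'],np.round(o['eef_pos'],4),w['C'])
```

```text
11.3667 [0.5626 0.0007 0.2404] [0.53660924 0.08184716 0.38256719]
```

View pics/w4.png

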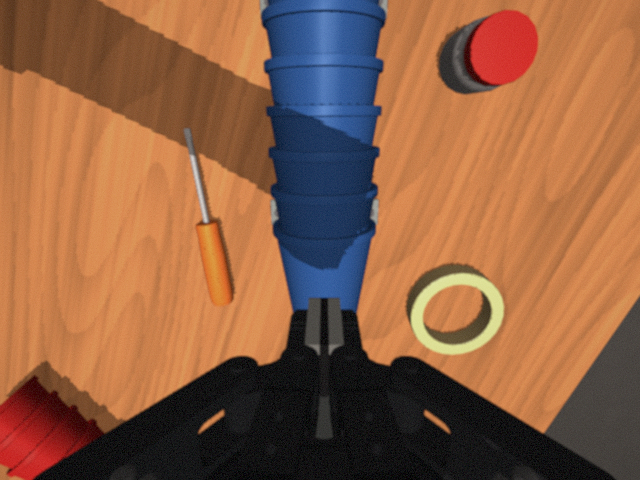

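The wrist view shows seven rims, the lowest (loose) one at about row 233 and the others at about rows 192, 153, 110, 65 and 10, with nothing disturbed. I'll cast those steps onto the axis height.

Run:
```python
from h import *
from scipy.signal import find_peaks
w=cam('wrist');d=np.array([-.319,.948,0])
im=w['img'].astype(np.float32)
blue=((im[:,:,2]-im[:,:,0])>8)
for side in(0,1):
    e=[]
    for r in range(300):
        c=np.where(blue[r,250:400])[0]; e.append(np.nan if len(c)<20 else (c[-1] if side else -c[0]))
    e=np.array(e); W=[]
    st=[r for r in range(2,290) if e[r-2]-e[r+1]>=3 ]
    print('steps rows',st)
    ed=[]
    for r in st:
        if ed and r-ed[-1][-1]<=2: ed[-1].append(r)
        else: ed.append([r])
    s=[]
    for k in ed:
        r=np.mean(k)-.5; x=250+abs(e[k[0]-2]); s.append(onz(w,(x,r),.088)@d)
    print(np.round(s,4),'gaps',np.round(-np.diff(s),4))
```

```text
steps rows [25, 69, 70, 112, 113, 114, 154, 155, 156, 194, 195, 234]
[-0.0341 -0.0629 -0.0931 -0.1244 -0.156  -0.19  ] gaps [0.0288 0.0302 0.0313 0.0316 0.034 ]
steps rows [22, 68, 69, 112, 113, 153, 154, 155, 194, 195, 233]
[-0.0319 -0.0619 -0.0924 -0.1233 -0.1557 -0.1888] gaps [0.0299 0.0305 0.0309 0.0324 0.0331]
```

By the wrist view, the loose gap reads 33.1–34.0 mm. The known 30 mm gaps next to it read 31–32.4 mm and grow along the image, so the true gap is about 31 mm. That is a match, so I'm handing in.

```bash
python3 -c "
from station import bot
print(bot.hand_in())"
```

```text
the job is handed in; nothing more can be done
None
```

I pushed the loose blue cup down the rails with the shut fingertips and over the nose of the stack. I stopped while it was still loose, backed off and handed in at about 11.5 s. The force readings I took stayed under about 2 N.

**Rim gap:** my estimate is about 31 mm, against 30 mm in the stack. The readings behind it differ by a few millimetres:

| Check | Loose gap (mm) | Stack gaps in the same view (mm) |
|---|---|---|
| Top camera | 32.5 | 30–30.5 |
| Wrist camera, from above | 33–34 | 29–32, growing towards the loose cup |
| Distance travelled | 28.5–29.5 | none |

All three are well clear of the 22 mm pinch limit.

**Rest of the scene:** the stack's rims read the same before and after the last pushes. The tape, jar, screwdriver and red look-alike showed no disturbance in the last pictures, though I did not measure their positions. The arm was touching nothing at hand-in.

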